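Close and fasten the hinged back of a picture frame

TASK

The picture frame lies face down on the bench with its hinged back standing open. Push the back over with your fingertips and fold it gently down until it is fully home, flush in the frame, and only then push both brass turn buttons round with a fingertip so that each points squarely across onto the back and holds it shut. Do not pinch, lift or shove anything: leave the frame lying where it is and the other things on the bench undisturbed.

Things in the scene. Friction and masses are not known exactly. Their poses are not given: they have to be found in the camera images.
- frame: loose wooden picture frame lying face down, 270 mm (its x) by 230 mm (its y), 38 mm high, about 1.4 kg. Origin: centre of its underside, on the bench; z up. Rails 25 mm wide round a 220 x 180 mm opening; upper side at 38 mm, the shut panel flush with it. The panel is hinged at the +y rail; the two turn buttons sit on the opposite rail, at -y
- back_panel (a joint): opening angle of the back panel: 0 = shut and flush (a stop), pi/2 = upright, more = leaning out over the hinged side (limit 1.9). Starts in 1.2 to 1.8. Hinge line: along frame x at frame y = +90 mm, height 38 mm, in the plane of the panel's outer face. The hinges are stiff: the panel stays at any angle and must be pushed all the way down (up to about 3.5 N at the free edge)
- panel_edge (a point): middle of the free edge of the plywood back panel, on its outer face, 179 mm from the hinge line; at frame (0, -89, 38) mm when shut. The panel is 218 mm wide along the hinge and 6 mm thick. Standing upright, its outer face, the one to push on, looks to frame +y
- turn_a (a joint): angle of turn button A, pivot at frame (+60, -102.5) mm. 0 = straight across onto the panel, knob towards frame +y; +pi/2 = along the rail, knob towards frame +x; -pi/2 = knob towards frame -x; beyond that it points out over the edge. No stop at 0 (limits +-2.5); light friction (0.02 N m), stays where left. Starts in 1.45 to 2.1, pointing away from the other button
- turn_b (a joint): angle of turn button B, pivot at frame (-60, -102.5) mm. 0 = straight across onto the panel, knob towards frame +y; +pi/2 = along the rail, knob towards frame +x; -pi/2 = knob towards frame -x; beyond that it points out over the edge. No stop at 0 (limits +-2.5); light friction (0.02 N m), stays where left. Starts in -2.1 to -1.45, pointing away from the other button
- turn_a_knob (a point): centre of the top of turn button A's finger knob, 58 mm above the bench. Each button is a brass bar 13 mm wide that turns about a vertical screw on the rail and reaches 36.5 mm from it; bar top 43 mm above the bench. The knob is an upright brass post, 9 mm in diameter, 15 mm tall, 28 mm from the pivot; push it sideways, above the bar
- turn_b_knob (a point): centre of the top of turn button B's finger knob; the same as A's
- tape: bystander, roll of masking tape lying flat, 104 mm across, 36 mm high; origin at the centre of its underside. It must stay where it is
- screwdriver: bystander, screwdriver with a black handle, 190 mm long, lying; origin near its middle. It must stay where it is
- glue: bystander, white glue bottle standing upright, 52 mm across, 150 mm high; origin at the centre of its underside. It must stay where it is
- offcut: bystander, dark offcut of frame moulding, 130 x 30 mm, 34 mm high, lying; origin at the centre of its underside. It must stay where it is

How it is judged:
By the outcome, as a careful person would: the job done as asked, in the order asked, and still so for the second after the job is handed in, with the robot touching nothing.
It also fails if it takes over 53 s, if anything falls off the work surface, if the arm or the gripper's body presses on something with over 40 N, if the wrist force passes 120 N, or if a joint passes its speed limit or range.

ROBOT

A 6-joint arm with a two-finger parallel gripper is mounted at the origin on the work surface. World frame = base frame: x ahead of the robot, y to its left, z up, the work surface at z = 0. Lengths are in mm, angles in rad, forces in N, time in s.
With the tool pointing down it reaches from about 350 to 850 mm from the base axis. Payload 8.1 kg.
Tool frame: the origin (TCP) lies between the finger pads; the fingertips stand 11 mm ahead of it and the grasp point (between the pads) lies 8 mm behind it; x points along the fingers, y is the direction in which the jaws open and shut, and the axes are right-handed (so a half turn about x gives the same grasp; the last joint's range is limited). The gripper opens to 93 mm and grips with 3 to 60 N. Pads are 15 mm wide; open, the fingers measure 128 mm over their backs; the gripper's body (75 mm by 188 mm) begins 65 mm behind the grasp point.
Start: joints at [1.257, 0.13, 1.488, -0, 1.523, -0.085], TCP at [136.063, 584.373, 229.635] pointing down, gripper open.
Joint ranges: [-2.96, 2.96], [-0.89, 2.26], [0.02, 2.5], [-1.34, 4.48], [0, 2.73], [-2.66, 2.66]. Speed limits (rad/s): [2.39, 2.39, 2.79, 3.14, 3.14, 3.14].

INTERFACE

Orientations are given as a 3x3 rotation matrix whose columns are the frame's x, y, z axes.
In Python, from rig import state, capture, close_job gives the robot as it stands. The module is installed in compiled form; this text tells all that it offers.
- The arm moves only by the shell command python3 -m pendant 'ROWS' [FORCE]. ROWS is JSON, a list that holds one entry, the list of rows, each a list of 5 numbers: the shift along the tool's x, y, z in mm, then the turn about the tool's x in degrees, then the opening, from 0 (shut) to 1 (fully open). A call has 1 to 10 rows; each row shifts and turns the pose as measured when the row begins, along the tool's axes as they then stand; what a row does not reach is not made up. A row lasts 1/8 s, in which the tool goes at most 62.5 mm and 10.7 degrees, less where a joint would pass 70% of its speed; a pose out of reach is approached as far as the arm can. A call with a gripper value outside its range is refused whole. The fingers move at their own pace and stop on an object; FORCE is the grip in N (left out, the last holds). Time passes only in rows, so rows that do not move let the fingers close. It gives the time, the measured TCP pose, the force and the opening at its end, in the units of the state.
- state(): the state, without advancing time (a new reading comes with each control period).
- capture(name): name is "scene" or "side" or "wrist"; returns a dict with "img" (420x560x3 uint8, blue, green, red), "camera_matrix" (3x3 intrinsics, pixels), "k1" (the pictures are not rectified: a ray, as slopes to the right and down, at radius r is drawn at 1 + k1 r^2 times it, then the intrinsics apply), "position" and "orientation" of the camera in the world. Camera axes: x right, y up, looking along -z (the intrinsics and any distortion apply to the point x, -y, -z); pixel columns grow to the right and rows downward; lengths in mm; the calibration is good to about 2 mm. A picture is of the moment at which its call begins. There is no depth.
- close_job(): hands the job in, once; it reports no verdict.
The state is a dict: "time_s": time; "q": joint angles; "qvel": joint speeds; "effort": joint torques, N m; "tool_pos": TCP position; "ee_rot": TCP orientation; "wrist_force": force on the tool from outside, world axes, zero at the start; "wrist_torque": the same for the moment, N m; "width": opening from 0.0 (shut) to 1.0 (fully open).
Only numpy, scipy, OpenCV 4.12 (cv2) and the standard library are available. Lean on these libraries where they do the work, as an engineer would, in place of code of your own. Each camera call takes 0.05 s, during which the arm holds its last target. There are 200 camera calls.

## Working session

There is one attempt and no reset: what is moved stays moved. The work goes in short steps, Python scripts to look and compute and a shell command to move; the robot and the scene stay as the last step left them, time stands still between calls to the robot, and variables do not carry over. Pictures are saved under pics/ and viewed, about 8 in all and at most 12, crops included, and the job is handed in when it is done.

```bash
mkdir -p pics; cat > h.py <<'E'
import numpy as np,cv2
from rig import state,capture
def snap(n,f):
    c=capture(n); cv2.imwrite('pics/'+f,c['img']); np.save('pics/'+f+'.npy',c,allow_pickle=True); return c
def load(f): return np.load('pics/'+f+'.npy',allow_pickle=True).item()
def ray(c,u,v):
    K=np.array(c['camera_matrix']); d=np.array([c['k1'],0,0,0,0],float)
    p=cv2.undistortPoints(np.array([[[u,v]]],float),K,d)[0,0]
    # model is forward distortion 1+k1 r^2
    R=np.array(c['orientation']); w=R@np.array([p[0],-p[1],-1]); return np.array(c['position']),w/np.linalg.norm(w)
def onz(c,u,v,z):
    o,w=ray(c,u,v); return o+w*(z-o[2])/w[2]
def proj(c,P):
    R=np.array(c['orientation']); q=R.T@(np.array(P,float)-np.array(c['position']))
    x=np.array([q[0]/-q[2],-q[1]/-q[2]]); x=x*(1+c['k1']*(x@x)); K=np.array(c['camera_matrix'])
    return (K@[x[0],x[1],1])[:2]
def tri(c1,p1,c2,p2):
    o1,w1=ray(c1,*p1);o2,w2=ray(c2,*p2)
    A=np.stack([w1,-w2],1); s=np.linalg.lstsq(A,o2-o1,rcond=None)[0]
    a=o1+s[0]*w1;b=o2+s[1]*w2; return (a+b)/2,np.linalg.norm(a-b)
E
python3 - <<'E'
from h import *
a=snap('scene','s0.png');b=snap('side','d0.png')
for c in(a,b):print(c['position'],c['orientation'],c['k1'],c['camera_matrix'])
cv2.imwrite('pics/both0.png',np.vstack([a['img'],b['img']])[:, :])
s=state();print(s['tool_pos'],s['ee_rot'],s['width'],s['time_s'])
E
```

```text
[1309.71948286 -200.3347137   923.95361813] [[ 0.31675102 -0.70151342  0.63839463]
 [ 0.94847682  0.22873987 -0.21924825]
 [ 0.00777928  0.67494962  0.73782281]] 0.015113969889846793 [[416.05864123   0.         274.04271434]
 [  0.         416.05864123 215.01509548]
 [  0.           0.           1.        ]]
[ 478.12146862 -765.47272075  720.17965326] [[ 0.99354774  0.08357416 -0.07666968]
 [-0.11200385  0.61673387 -0.77916268]
 [-0.01783308  0.78272262  0.62211517]] -0.09579373652190847 [[448.06207549   0.         272.97572426]
 [  0.         448.06207549 217.42712392]
 [  0.           0.           1.        ]]
[135.90664256 583.90453544 228.6937039 ] [[-5.23191583e-04  2.26809033e-01  9.73939109e-01]
 [-1.54414820e-03  9.73937898e-01 -2.26809580e-01]
 [-9.99998671e-01 -1.62257118e-03 -1.59329352e-04]] 0.9986089834107758 0.1
```

View pics/s0.png

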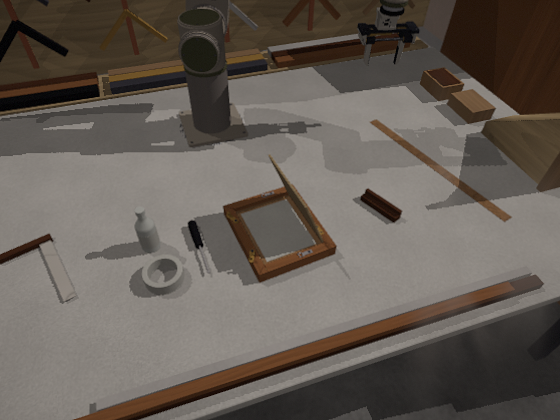

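View pics/d0.png

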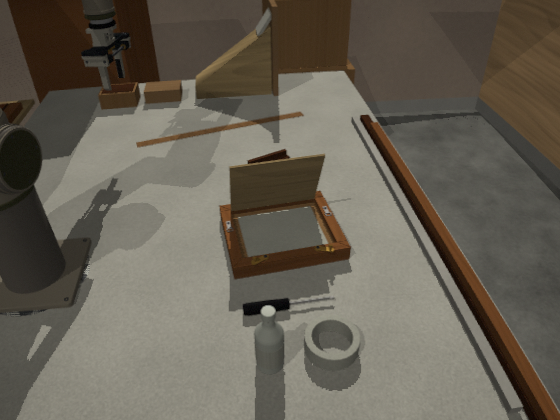

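The scene view shows the frame near pixel (280,235), with the panel standing up on its right. In the side view the frame is near (283,235), with the hinge on the far side (world +y) and the brass buttons at (258,259) and (325,248). I'll enlarge both crops to read the corners.

```bash
python3 - <<'E'
from h import *
a=load('s0.png')['img'][145:285,210:350];b=load('d0.png')['img'][145:285,210:360]
A=cv2.resize(a,None,fx=2.8,fy=2.8*1.4,interpolation=cv2.INTER_CUBIC)
A=cv2.resize(a,(400,400),interpolation=cv2.INTER_CUBIC);B=cv2.resize(b,(400,373),interpolation=cv2.INTER_CUBIC)
B=cv2.copyMakeBorder(B,0,27,0,0,cv2.BORDER_CONSTANT)
o=np.hstack([A,B]);o=cv2.convertScaleAbs(o,alpha=1.6)
cv2.imwrite('pics/c0.png',o)
E
```

```text
(no output)
```

View pics/c0.png

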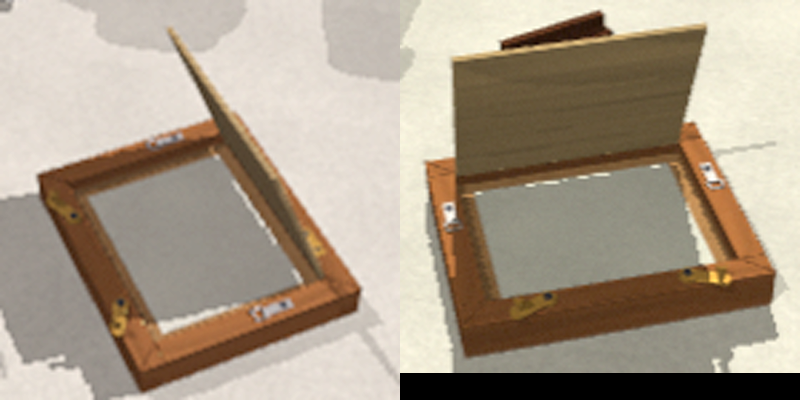

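```bash
cat > fit.py <<'E'
from h import *
a=load('s0.png');b=load('d0.png')
S=lambda x,y:(210+x*.35,145+y*.35); D=lambda x,y:(210+(x-400)*.375,145+y*.375)
obs=[(a,S(39,177),(-135,-115)),(a,S(141,371),(135,-115)),(a,S(359,291),(135,115)),
(b,D(464,312),(-135,-115)),(b,D(774,270),(135,-115)),(b,D(427,162),(-135,115)),(b,D(695,124),(135,115))]
W=np.array([onz(c,*p,38)[:2] for c,p,_ in obs]);F=np.array([f for *_,f in obs],float)
wc,fc=W.mean(0),F.mean(0);U,_,V=np.linalg.svd((F-fc).T@(W-wc));R=V.T@np.diag([1,np.linalg.det(V.T@U.T)])@U.T
t=wc-R@fc; print('frame',t,np.arctan2(R[1,0],R[0,0]));print((W-(F@R.T+t)).round(1))
fr=lambda P:R.T@(np.array(P[:2])-t)
for c,p in((a,S(170,28)),(b,D(454,60)),(b,D(706,27))):
    # panel corner lies on frame plane x=+-109
    sx=-109 if p!=D(706,27) else 109
    o,w=ray(c,*p); of=np.r_[fr(o),o[2]];wf=np.r_[R.T@w[:2],w[2]];P=of+wf*(sx-of[0])/wf[0]
    print('panel corner',P,'dist',np.hypot(P[1]-90,P[2]-38),'ang',np.arctan2(P[2]-38,90-P[1]))
for n,c,p,z in(('B scr',a,S(73,215),43),('B tip',a,S(48,197),43),('A scr',a,S(121,300),43),('A tip',a,S(117,333),43),('A scr',b,D(690,274),43),('A tip',b,D(731,281),43),('B scr',b,D(548,298),43),('B tip',b,D(512,315),43)):
    print(n,fr(onz(c,*p,z)).round(1))
for n,c,p in(('offcut',a,(381,203)),('tape',a,(163,268)),('glue',a,(149,245)),('scr',a,(198,240))):print(n,onz(c,*p,20),)
E
python3 fit.py
```

```text
frame [581.56614767  60.15956905] 0.10188467823960598
[[ 7.9  0.5]
 [ 0.   2.4]
 [ 1.1 -4.1]
 [ 1.4 12.9]
 [-3.9  1.9]
 [-1.3 -6.4]
 [-5.2 -7.1]]
panel corner [-109.           23.84879454  201.30035994] dist 176.19020840689106 ang 1.1859104572643069
panel corner [-109.           38.16304824  191.0271636 ] dist 161.56850672695637 ang 1.2441845814467325
panel corner [109.          35.61178452 193.12763028] dist 164.38570393876742 ang 1.233584397879216
B scr [ -59.6 -103.3]
B tip [ -92.5 -117.6]
A scr [  57.9 -100. ]
A tip [  91.4 -117.7]
A scr [  58.8 -106. ]
A tip [  89.5 -122.3]
B scr [ -62.9 -107. ]
B tip [ -95.3 -119.8]
offcut [581.25124047 392.02928589  20.        ]
tape [ 616.10136313 -268.92009363   20.        ]
glue [ 526.97669048 -294.1529151    20.        ]
scr [ 551.3735173 -162.9313903   20.       ]
```

```bash
python3 -m pendant '[[[-6,-23,49,0,0.5],[-6,-23,49,0,0.2],[-6,-23,49,0,0],[-6,-23,49,0,0],[-6,-23,49,0,0],[-6,-23,49,0,0],[-6,-23,49,0,0],[-6,-23,49,0,0],[-6,-23,49,0,0],[-6,-23,49,0,0]]]' 20; python3 -m pendant '[[[0,0,0,-9.5,0],[0,0,0,-9.5,0],[0,0,0,0,0]]]'; python3 -c "
from h import *
snap('wrist','w0.png');s=state();print(s['tool_pos'],s['ee_rot'],s['width'])"
```

```text
time_s: 1.35
tool_pos: [569.5, 240.0, 284.9]
ee_rot: [[-0.007, 0.219, 0.976], [-0.007, 0.976, -0.219], [-1.0, -0.008, -0.005]]
wrist_force: [0.7, 1.5, 0.3]
width: 0.012
time_s: 1.72
tool_pos: [572.3, 235.4, 282.7]
ee_rot: [[-0.009, -0.111, 0.994], [-0.009, 0.994, 0.111], [-1.0, -0.007, -0.01]]
wrist_force: [-0.7, -0.1, 0.5]
width: 0.003
[572.17001679 235.52299796 282.61240413] [[-0.00950618 -0.10925416  0.99396839]
 [-0.00852753  0.99398602  0.10917454]
 [-0.99991845 -0.00743826 -0.01038068]] 0.0035932014408860957
```

View pics/w0.png

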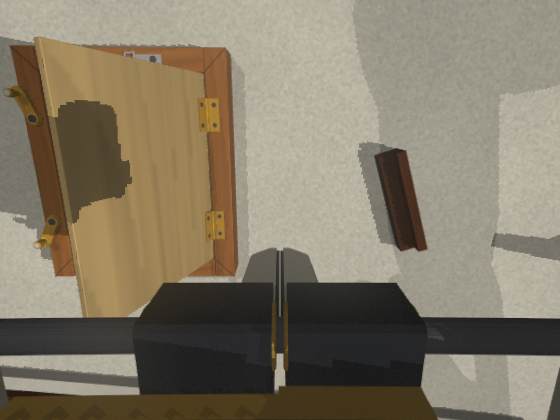

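The wrist view shows the whole frame. Its top corners are at (228,48), (237,275), (12,46) and (57,275). The knobs are at (11,91) and (40,243), the screws at (32,118) and (52,221), and the panel's free corners at (38,38) and (86,318).

```bash
cat > fit2.py <<'E'
from h import *
a=load('w0.png')
P=[(228,48),(237,275),(12,46),(57,275),(32,118),(52,221)];z=[38]*4+[44,44]
W=np.array([onz(a,*p,h) [:2] for p,h in zip(P,z)])
sx=1 if W[0,0]>W[1,0] else -1
F=np.array([(135*sx,115),(-135*sx,115),(135*sx,-115),(-135*sx,-115),(60*sx,-102.5),(-60*sx,-102.5)],float)
wc,fc=W.mean(0),F.mean(0);U,_,V=np.linalg.svd((F-fc).T@(W-wc));R=V.T@np.diag([1,np.linalg.det(V.T@U.T)])@U.T
t=wc-R@fc;print(sx,'frame',t,np.arctan2(R[1,0],R[0,0]));print((W-(F@R.T+t)).round(1))
fr=lambda P:R.T@(np.array(P[:2])-t)
for n,p in(('k1',(11,91)),('k2',(40,243))):
    f=fr(onz(a,*p,58));piv=np.array([60*np.sign(f[0]),-102.5]);d=f-piv;print(n,f,np.hypot(*d),'ang',np.arctan2(d[0],d[1]))
for s,p in((sx,(38,38)),(-sx,(86,318))):
    o,w=ray(a,*p); of=np.r_[fr(o),o[2]];wf=np.r_[R.T@w[:2],w[2]];Q=of+wf*(s*109-of[0])/wf[0]
    print(Q,np.hypot(Q[1]-90,Q[2]-38),np.arctan2(Q[2]-38,90-Q[1]))
from rig import state
s=state();print('tcp frame',fr(s['tool_pos']),s['tool_pos'][2])
for n,c,p in(('s',load('s0.png'),None),('d',load('d0.png'),None)):
    print(n,[proj(c,np.r_[R@f+t,38]).round(0) for f in F[:4]])
E
python3 fit2.py
```

```text
-1 frame [576.92629857  63.43346386] 0.1125181953681997
[[ 1.8  0.5]
 [-1.5  0.5]
 [ 1.6  1. ]
 [-1.8  0.8]
 [ 0.3 -1.6]
 [-0.4 -1.3]]
k1 [ -86.82794895 -110.27461244] 27.93176406446111 ang -1.8528648813299131
k2 [  82.38003997 -112.49017207] 24.50856436185024 ang 1.9906421107853047
[-109.           16.54211751  195.41626898] 173.71223974766596 1.134185041181414
[109.           1.95745914 173.87954626] 161.90966646208122 0.9958667489265671
tcp frame [ 14.59616675 171.53536626] 282.6124041256287
s [array([293., 182.]), array([338., 244.]), array([223., 204.]), array([260., 273.])]
d [array([218., 204.]), array([319., 189.]), array([232., 266.]), array([350., 245.])]
```

```bash
python3 -m pendant '[[[45,-15,-7,0,0],[45,-30,-7,0,0],[4,-40,0,0,0],[0,-20,0,0,0],[0,0,0,0,0]]]'; python3 -c "
from h import *
snap('side','d1.png');a=snap('scene','s1.png');b=load('d1.png')
o=np.hstack([cv2.resize(a['img'][100:280,200:360],(400,450)),cv2.resize(b['img'][100:280,200:360],(400,450))]);cv2.imwrite('pics/c1.png',cv2.convertScaleAbs(o,alpha=1.5))
s=state();print(s['wrist_force'])"
```

```text
time_s: 2.4
tool_pos: [567.2, 129.0, 187.2]
ee_rot: [[-0.009, -0.095, 0.995], [-0.006, 0.995, 0.095], [-1.0, -0.006, -0.009]]
wrist_force: [0.6, 0.0, -0.0]
width: 0.008
[ 0.38743037  0.29998315 -0.29471413]
```

View pics/c1.png

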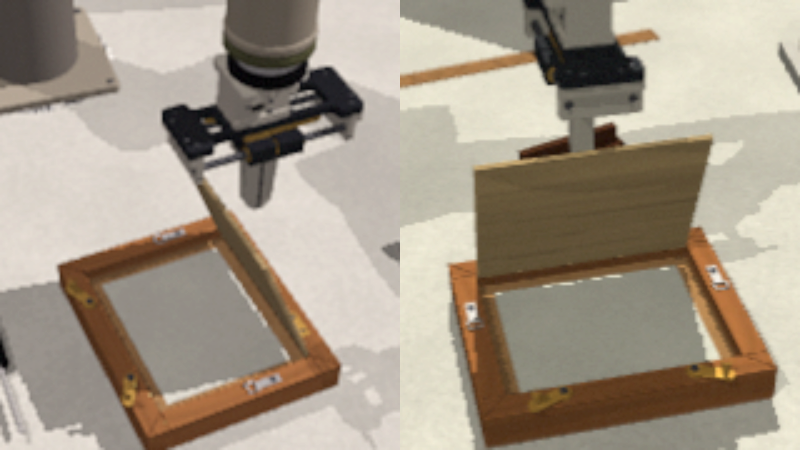

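The fingers stand behind the outer face, centred on it and with a gap. I'll start the push.

```bash
python3 -m pendant '[[[0,-6,0,1,0],[0,-6,0,0,0],[2,-7,0,0,0],[4,-7,0,0,0],[4,-7,0,0,0],[5,-7,0,0,0],[5,-7,0,0,0],[6,-7,0,0,0]]]'; python3 -m pendant '[[[6,-7,0,0,0],[7,-6,0,0,0],[7,-6,0,0,0],[7,-5,0,0,0],[7,-5,0,0,0],[8,-5,0,0,0]]]'
```

```text
time_s: 3.5
tool_pos: [573.6, 76.2, 162.9]
ee_rot: [[-0.003, -0.082, 0.997], [-0.004, 0.997, 0.082], [-1.0, -0.004, -0.003]]
wrist_force: [0.7, 1.4, 1.7]
width: 0.001
time_s: 4.25
tool_pos: [576.6, 39.2, 118.0]
ee_rot: [[-0.002, -0.081, 0.997], [-0.005, 0.997, 0.081], [-1.0, -0.004, -0.003]]
wrist_force: [1.4, -0.1, 1.4]
width: 0.005
```

```bash
python3 -m pendant '[[[8,-6,0,-2,0],[8,-5,0,0,0],[8,-5,0,0,0],[8,-4,0,0,0],[8,-3,0,0,0],[7,-2,0,0,0],[6,-2,0,0,0],[5,-1,0,0,0]]]'; python3 -c "
from h import *
snap('side','d2.png')
b=load('d2.png')
cv2.imwrite('pics/c2.png',cv2.convertScaleAbs(cv2.resize(b['img'][130:290,200:370],(680,600),interpolation=cv2.INTER_CUBIC),alpha=1.5))"
```

```text
time_s: 5.25
tool_pos: [578.4, 10.1, 54.7]
ee_rot: [[-0.005, -0.115, 0.993], [-0.003, 0.993, 0.115], [-1.0, -0.003, -0.005]]
wrist_force: [-1.3, 0.4, 2.0]
width: 0.006
```

View pics/c2.png

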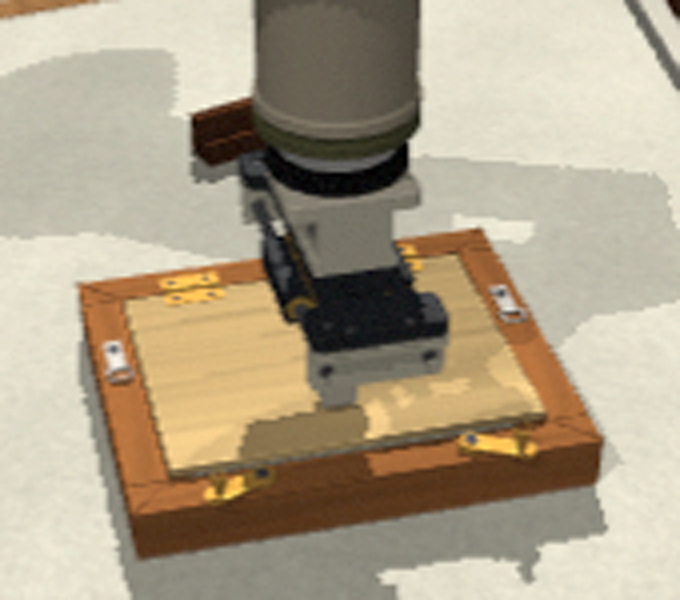

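The panel is nearly down, with a 5 to 6 mm step left at the free edge. I'll press on gently until the force rises.

```bash
for i in 1; do python3 -m pendant '[[[2,0,0,0,0],[2,0,0,0,0],[2,0,0,0,0]]]'; done; python3 -m pendant '[[[1.5,0,0,0,0],[1.5,0,0,0,0]]]'
```

```text
time_s: 5.68
tool_pos: [578.2, 9.9, 49.1]
ee_rot: [[-0.006, -0.115, 0.993], [-0.004, 0.993, 0.115], [-1.0, -0.003, -0.006]]
wrist_force: [-9.8, 1.4, 21.3]
width: 0.005
time_s: 5.92
tool_pos: [578.2, 9.8, 49.1]
ee_rot: [[-0.006, -0.115, 0.993], [-0.004, 0.993, 0.115], [-1.0, -0.003, -0.007]]
wrist_force: [-8.4, -0.0, 14.3]
width: 0.008
```

```bash
python3 -m pendant '[[[-10,0,0,0,0],[-50,0,8,0,0],[-60,0,10,0,0],[-60,0,10,0,0],[0,0,0,0,0]]]'; python3 -c "
from h import *
snap('wrist','w1.png');s=state();print(s['tool_pos'],s['wrist_force'])"
```

```text
time_s: 6.55
tool_pos: [607.3, 13.7, 235.0]
ee_rot: [[-0.006, -0.115, 0.993], [-0.005, 0.993, 0.115], [-1.0, -0.004, -0.007]]
wrist_force: [0.9, -0.5, 0.5]
width: 0.008
[605.58646338  13.71654026 231.56447999] [ 0.40557037 -0.73613271 -0.35726901]
```

View pics/w1.png

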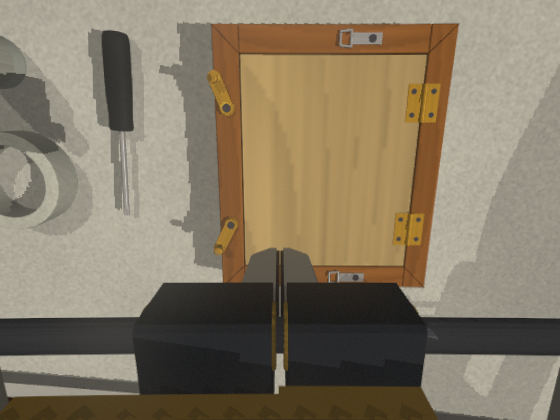

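The panel lies flush in the frame. In this picture the screws are at (226,108) and (231,226), the knob tops at (213,75) and (219,250), and three frame corners at (212,24), (458,24) and (424,287).

```bash
cat > fit3.py <<'E'
from h import *
a=load('w1.png')
P=[(212,24),(458,24),(424,287),(226,108),(231,226)];z=[38]*3+[44,44]
W=np.array([onz(a,*p,h)[:2] for p,h in zip(P,z)])
F=np.array([(-135,-115),(-135,115),(135,115),(-60,-102.5),(60,-102.5)],float)
wc,fc=W.mean(0),F.mean(0);U,_,V=np.linalg.svd((F-fc).T@(W-wc));R=V.T@np.diag([1,np.linalg.det(V.T@U.T)])@U.T
t=wc-R@fc;print('frame',t,np.arctan2(R[1,0],R[0,0]));print((W-(F@R.T+t)).round(1))
for n,p in(('kB',(213,75)),('kA',(219,250))):
    f=R.T@(onz(a,*p,58)[:2]-t);d=f-np.array([60*np.sign(f[0]),-102.5]);print(n,f,np.hypot(*d),'ang',np.arctan2(d[0],d[1]))
print('tcp',R.T@(state()['tool_pos'][:2]-t))
E
python3 fit3.py
```

```text
frame [578.28175676  61.07367371] 0.112374110980066
[[ 0.2  1.6]
 [ 1.  -1.3]
 [-1.1 -0.7]
 [-0.4 -0.2]
 [ 0.2  0.5]]
kB [ -88.53601764 -111.08510257] 29.799467933239026 ang -1.8630340941074355
kA [  82.2009668  -113.35791381] 24.713907406126065 ang 2.0256649263338753
tcp [ 21.82196441 -50.12032484]
```

```bash
python3 -m pendant '[[[0,-32,20,0,0],[20,-32,20,0,0],[45,-32,20,0,0],[45,0,0,0,0],[40,0,0,0,0],[0,0,0,0,0]]]'; cat > fp.py <<'E'
from h import *
R=np.array([[np.cos(.1124),-np.sin(.1124)],[np.sin(.1124),np.cos(.1124)]])
s=state();print('tcp frame',(R.T@(s['tool_pos'][:2]-np.array([578.3,61.1]))).round(1),'tip z',round(s['tool_pos'][2]-11,1),'F',(R.T@s['wrist_force'][:2]).round(1),s['wrist_force'][2])
E
python3 fp.py
```

```text
time_s: 7.35
tool_pos: [669.5, -77.3, 66.5]
ee_rot: [[-0.025, -0.116, 0.993], [-0.003, 0.993, 0.116], [-1.0, 0.0, -0.025]]
wrist_force: [-0.8, 0.3, 0.1]
width: 0.007
tcp frame [  75.1 -147.8] tip z 55.5 F [-0.8  0.3] 0.05015093178731164
```

```bash
python3 -m pendant '[[[9,0,8,0,0],[0,3,0,0,0],[0,5,0,0,0],[0,6,0,0,0],[0,6,0,0,0]]]'; python3 fp.py;  python3 -m pendant '[[[0,6,0,0,0],[0,6,0,0,0],[0,6,-1,0,0],[0,5,-1,0,0]]]'; python3 fp.py
python3 -c "
from h import *
a=snap('scene','s3.png');b=snap('side','d3.png')
o=np.hstack([cv2.resize(a['img'][180:285,215:320],(400,400),interpolation=2),cv2.resize(b['img'][180:285,255:360],(400,400),interpolation=2)]);cv2.imwrite('pics/c3.png',cv2.convertScaleAbs(o,alpha=1.5))"
```

```text
time_s: 7.98
tool_pos: [679.0, -55.5, 63.3]
ee_rot: [[-0.016, -0.116, 0.993], [-0.004, 0.993, 0.116], [-1.0, -0.002, -0.016]]
wrist_force: [1.6, -1.4, 0.4]
width: 0.008
tcp frame [  87.  -127.1] tip z 52.3 F [ 1.4 -1.6] 0.4310358524035389
time_s: 8.48
tool_pos: [674.7, -31.2, 64.5]
ee_rot: [[-0.014, -0.117, 0.993], [-0.005, 0.993, 0.117], [-1.0, -0.003, -0.015]]
wrist_force: [-0.8, -1.1, 0.8]
width: 0.003
tcp frame [  85.4 -102.5] tip z 53.5 F [-1. -1.] 0.8153572573865603
```

View pics/c3.png

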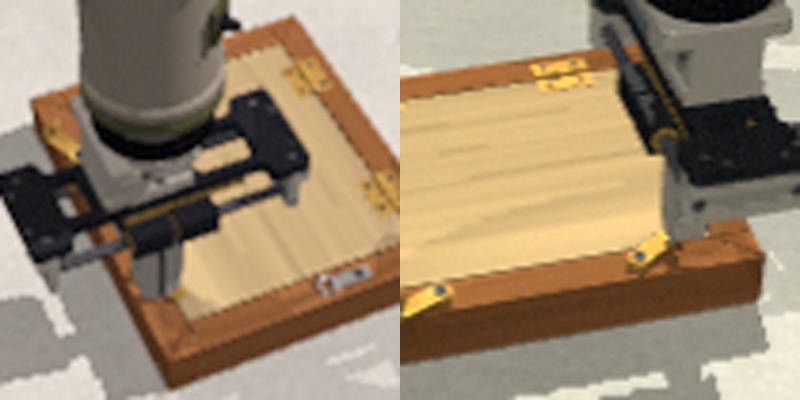

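Button A now points about 45° in, with its knob beside the fingertip. I'll go round to its +x side and push −x.

```bash
python3 -m pendant '[[[0,-8,3,0,0],[2,0,14,0,0],[4,28,0,0,0],[2,0,0,0,0],[1,0,-6,0,0],[1,0,-6,0,0]]]'; python3 fp.py
```

```text
time_s: 9.32
tool_pos: [679.7, -13.2, 54.3]
ee_rot: [[-0.01, -0.115, 0.993], [-0.004, 0.993, 0.115], [-1.0, -0.002, -0.011]]
wrist_force: [9.5, 4.9, 2.0]
width: 0.01
tcp frame [ 92.5 -85.2] tip z 43.3 F [10.   3.8] 1.9992438577219045
```

```bash
python3 -m pendant '[[[-5,0,3,0,0],[0,0,0,0,0]]]'; python3 fp.py;  python3 -m pendant '[[[0,0,-4,0,0]]]'; python3 fp.py; python3 -m pendant '[[[0,0,-4,0,0]]]'; python3 fp.py
python3 -c "
from h import *
b=snap('side','d4.png')
cv2.imwrite('pics/c4.png',cv2.convertScaleAbs(cv2.resize(b['img'][200:285,270:370],(700,595),interpolation=2),alpha=1.5))"
```

```text
time_s: 9.57
tool_pos: [682.6, -14.5, 60.0]
ee_rot: [[-0.01, -0.114, 0.993], [-0.004, 0.993, 0.114], [-1.0, -0.003, -0.01]]
wrist_force: [-0.5, -0.1, -0.6]
width: 0.007
tcp frame [ 95.2 -86.8] tip z 49.0 F [-0.5 -0.1] -0.5583374867436095
time_s: 9.7
tool_pos: [678.8, -15.2, 60.1]
ee_rot: [[-0.009, -0.114, 0.993], [-0.004, 0.994, 0.113], [-1.0, -0.003, -0.01]]
wrist_force: [6.8, 3.9, -3.2]
width: 0.006
tcp frame [ 91.3 -87.1] tip z 49.1 F [7.2 3.1] -3.2492378136313826
time_s: 9.82
tool_pos: [675.9, -15.2, 60.8]
ee_rot: [[-0.006, -0.113, 0.994], [-0.003, 0.994, 0.113], [-1.0, -0.002, -0.007]]
wrist_force: [6.7, 5.0, -1.3]
width: 0.004
tcp frame [ 88.4 -86.8] tip z 49.8 F [7.2 4.2] -1.3074817543135009
```

View pics/c4.png

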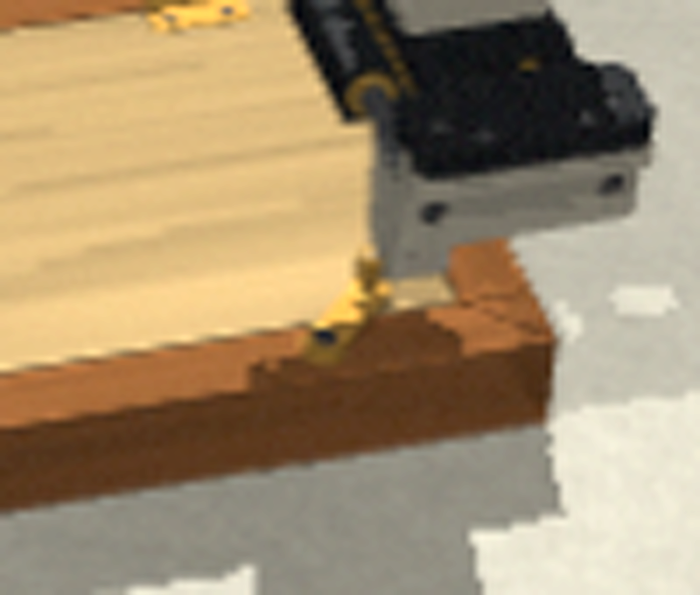

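```bash
python3 -m pendant '[[[0,0,0,0,0]]]'; python3 fp.py; cat > shift.py <<'E'
from h import *
import sys
def sh(f0,f1,boxes):
    a=cv2.cvtColor(load(f0)['img'],6);b=cv2.cvtColor(load(f1)['img'],6)
    for x,y,w,h in boxes:
        t=a[y:y+h,x:x+w];r=cv2.matchTemplate(b[y-6:y+h+6,x-6:x+w+6],t,cv2.TM_CCOEFF_NORMED)
        _,m,_,(i,j)=cv2.minMaxLoc(r)
        s=lambda p,q,n:0 if (p-2*q+n)==0 else .5*(p-n)/(p-2*q+n)
        dx=s(r[j,i-1],r[j,i],r[j,i+1]) if 0<i<12 else 0;dy=s(r[j-1,i],r[j,i],r[j+1,i]) if 0<j<12 else 0
        print(f0,f1,(x,y),'shift px',round(i-6+dx,2),round(j-6+dy,2),'score',round(m,3))
E
python3 - <<'E'
from shift import *
# side image: left clip, front left corner, left hinge-side corner
B=[(216,225,24,20),(225,250,30,35),(335,230,22,30)]
for f in('d2.png','d3.png','d4.png'): sh('d0.png',f,B)
E
```

```text
time_s: 10.0
tool_pos: [675.6, -14.8, 60.8]
ee_rot: [[-0.006, -0.114, 0.994], [-0.002, 0.994, 0.114], [-1.0, -0.002, -0.006]]
wrist_force: [2.5, 0.4, -0.5]
width: 0.003
tcp frame [ 88.1 -86.3] tip z 49.8 F [2.6 0.1] -0.4807063154121711
d0.png d2.png (216, 225) shift px -0.68 0.19 score 0.771
d0.png d2.png (225, 250) shift px -1.04 0.41 score 0.824
d0.png d2.png (335, 230) shift px 0.08 0.04 score 0.995
d0.png d3.png (216, 225) shift px -0.7 0.25 score 0.76
d0.png d3.png (225, 250) shift px -1.37 1.02 score 0.819
d0.png d3.png (335, 230) shift px -0.38 0.67 score 0.839
d0.png d4.png (216, 225) shift px -1.46 0.09 score 0.751
d0.png d4.png (225, 250) shift px -2.81 1.05 score 0.819
d0.png d4.png (335, 230) shift px -1.22 1.69 score 0.94
```

```bash
python3 -m pendant '[[[0,0,-2,0,0],[0,0,-2,0,0],[0,0,0,0,0]]]'; python3 fp.py; python3 - <<'E'
from shift import *
snap('side','d5.png');snap('scene','s5.png')
B=[(216,225,24,20),(225,250,30,35),(300,235,57,32),(230,235,50,35),(250,295,85,22)]
sh('d3.png','d4.png',B);sh('d4.png','d5.png',B)
sh('s3.png','s5.png',[(290,235,50,35),(245,255,40,25),(225,190,25,20)])
E
```

```text
time_s: 10.38
tool_pos: [672.5, -13.2, 61.0]
ee_rot: [[-0.003, -0.114, 0.993], [0.0, 0.993, 0.114], [-1.0, 0.001, -0.002]]
wrist_force: [2.8, 2.4, -0.5]
width: 0.003
tcp frame [ 85.3 -84.4] tip z 50.0 F [3. 2.] -0.5274628517792299
d3.png d4.png (216, 225) shift px -0.77 -0.18 score 0.953
d3.png d4.png (225, 250) shift px -1.55 -0.03 score 0.974
d3.png d4.png (300, 235) shift px -1.65 0.83 score 0.928
d3.png d4.png (230, 235) shift px -1.51 0.18 score 0.983
d3.png d4.png (250, 295) shift px 0.06 -0.03 score 0.985
d4.png d5.png (216, 225) shift px -0.09 0.05 score 0.987
d4.png d5.png (225, 250) shift px -0.25 0.07 score 0.989
d4.png d5.png (300, 235) shift px -0.6 0.09 score 0.974
d4.png d5.png (230, 235) shift px -0.18 0.02 score 0.995
d4.png d5.png (250, 295) shift px -0.19 0.02 score 0.991
s3.png s5.png (290, 235) shift px -1.45 -0.09 score 0.977
s3.png s5.png (245, 255) shift px -1.49 -0.73 score 0.912
s3.png s5.png (225, 190) shift px 6 -3.09 score 0.974
```

The first contact was made too low: the fingertip caught the bar end and nudged the frame about 1.5 px (about 3 mm) in −x. The knob is now turning under light force, so I'll continue in small steps.

```bash
python3 -m pendant '[[[0,0,-2.5,0,0],[0,0,-2.5,0,0],[0,0,-2.5,0,0]]]'; python3 fp.py;python3 -m pendant '[[[0,0,-2.5,0,0],[0,0,-2.5,0,0]]]'; python3 fp.py; python3 - <<'E'
from shift import *
snap('side','d6.png')
B=[(216,225,24,20),(225,250,30,35),(230,235,50,35),(250,295,85,22)]
sh('d5.png','d6.png',B)
E
```

```text
time_s: 10.85
tool_pos: [666.2, -11.6, 61.3]
ee_rot: [[0.0, -0.115, 0.993], [0.004, 0.993, 0.115], [-1.0, 0.004, 0.001]]
wrist_force: [4.3, 6.7, -1.1]
width: 0.006
tcp frame [ 79.2 -82.1] tip z 50.3 F [5.  6.2] -1.1481064358021464
time_s: 11.1
tool_pos: [661.1, -10.3, 61.3]
ee_rot: [[0.001, -0.115, 0.993], [0.007, 0.993, 0.115], [-1.0, 0.007, 0.002]]
wrist_force: [2.4, 4.8, -0.2]
width: 0.004
tcp frame [ 74.3 -80.3] tip z 50.3 F [2.9 4.5] -0.1776728565446602
d5.png d6.png (216, 225) shift px -0.09 0.06 score 0.987
d5.png d6.png (225, 250) shift px -0.2 0.06 score 0.99
d5.png d6.png (230, 235) shift px -0.14 0.04 score 0.995
d5.png d6.png (250, 295) shift px -0.2 0.03 score 0.969
```

```bash
python3 -m pendant '[[[0,0,8,0,0],[-30,0,4,0,0],[-55,10,-15,0,0],[-55,10,-15,0,0],[-20,5,-15,0,0],[0,0,0,0,0]]]'; python3 -c "
from h import *
snap('wrist','w2.png')
i=load('w2.png')['img'];cv2.imwrite('pics/c5.png',cv2.resize(i[20:320,130:480],(700,600),interpolation=2))";python3 fp.py
```

```text
time_s: 11.9
tool_pos: [623.7, 6.6, 223.7]
ee_rot: [[-0.008, -0.112, 0.994], [0.002, 0.994, 0.113], [-1.0, 0.003, -0.008]]
wrist_force: [1.1, 0.6, -0.3]
width: 0.003
tcp frame [ 39.  -59.3] tip z 211.6 F [ 0.6 -1.1] -1.513710041169183
```

View pics/c5.png

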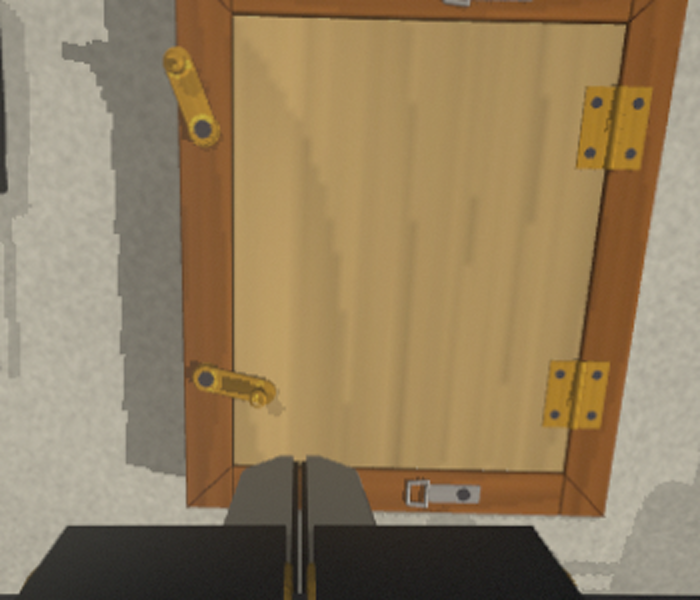

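The panel is still flush. Button A is nearly across: its screw is at crop (205,379), bar end at (272,387) and knob top at (258,397). Button B's screw is at (203,129) and its knob at (176,62).

```bash
cat > fit4.py <<'E'
from h import *
def fit(f,P,F,z):
    a=load(f);W=np.array([onz(a,*p,h)[:2] for p,h in zip(P,z)]);F=np.array(F,float)
    wc,fc=W.mean(0),F.mean(0);U,_,V=np.linalg.svd((F-fc).T@(W-wc));R=V.T@np.diag([1,np.linalg.det(V.T@U.T)])@U.T
    t=wc-R@fc;print('frame',t.round(1),np.arctan2(R[1,0],R[0,0]).round(4),(W-(F@R.T+t)).round(1).tolist())
    return a,R,t
def ang(a,R,t,p,z,px):
    f=R.T@(onz(a,*p,z)[:2]-t);d=f-np.array([px,-102.5]);print(f.round(1),np.hypot(*d).round(1),'deg',np.degrees(np.arctan2(*d)).round(1))
E
python3 - <<'E'
from fit4 import *
C=lambda u,v:(130+u/2,20+v/2)
m=fit('w2.png',[C(203,129),C(205,379),C(187,507),C(604,517)],[(-60,-102.5),(60,-102.5),(135,-115),(135,115)],[44,44,38,38])
ang(*m,C(258,397),58,60);ang(*m,C(272,387),43,60);ang(*m,C(176,62),58,-60)
print('tcp',m[1].T@(state()['tool_pos'][:2]-m[2]))
E
```

```text
frame [574.8  59.2] 0.0878 [[0.5, 0.4], [0.2, -0.3], [-0.5, 0.7], [-0.1, -0.8]]
[ 64.9 -74.9] 28.0 deg 10.1
[ 63.8 -68.6] 34.1 deg 6.5
[ -84.9 -111.5] 26.5 deg -109.9
tcp [ 44.07786019 -56.78852263]
```

```bash
sed -i 's/\.1124/.0878/g; s/578.3,61.1/574.8,59.2/' fp.py; python3 -m pendant '[[[0,-10,24,1.4,0],[40,-10,24,0,0],[60,0,0,0,0],[45,0,0,0,0],[12,0,0,0,0],[0,0,0,0,0]]]'; python3 fp.py
```

```text
time_s: 12.7
tool_pos: [671.0, -11.5, 49.7]
ee_rot: [[-0.021, -0.085, 0.996], [0.001, 0.996, 0.085], [-1.0, 0.003, -0.021]]
wrist_force: [0.4, -1.2, 0.8]
width: 0.003
tcp frame [ 89.6 -78.9] tip z 38.7 F [ 0.2 -1.2] 0.84720920237034
```

```bash
python3 -m pendant '[[[-11,0,0,0,0],[0,0,0,0,0]]]'; python3 fp.py; python3 -m pendant '[[[0,0,-4,0,0],[0,0,-3,0,0],[0,0,-2,0,0],[0,0,-2,0,0]]]'; python3 fp.py
```

```text
time_s: 12.95
tool_pos: [673.7, -11.8, 65.4]
ee_rot: [[-0.016, -0.085, 0.996], [0.001, 0.996, 0.085], [-1.0, 0.002, -0.016]]
wrist_force: [0.0, 0.2, -0.2]
width: 0.001
tcp frame [ 92.3 -79.4] tip z 54.4 F [0.  0.2] -0.18724577186976765
time_s: 13.45
tool_pos: [664.3, -12.9, 69.7]
ee_rot: [[-0.01, -0.085, 0.996], [-0.0, 0.996, 0.085], [-1.0, 0.001, -0.01]]
wrist_force: [0.2, -0.4, 0.5]
width: 0.004
tcp frame [ 82.8 -79.7] tip z 58.7 F [ 0.2 -0.4] 0.5014470294084659
```

```bash
python3 -m pendant '[[[7,0,0,0,0],[0,0,0,0,0]]]'; python3 fp.py; python3 -m pendant '[[[0.5,0,-2,0,0],[0.5,0,-2,0,0]]]'; python3 fp.py
```

```text
time_s: 13.7
tool_pos: [663.6, -12.9, 61.7]
ee_rot: [[-0.011, -0.085, 0.996], [0.0, 0.996, 0.085], [-1.0, 0.001, -0.011]]
wrist_force: [0.7, 0.2, -0.9]
width: 0.007
tcp frame [ 82.1 -79.6] tip z 50.7 F [0.7 0.1] -0.8568003529837471
time_s: 13.95
tool_pos: [659.7, -13.2, 60.5]
ee_rot: [[-0.011, -0.085, 0.996], [0.0, 0.996, 0.085], [-1.0, 0.001, -0.011]]
wrist_force: [1.6, 0.3, 0.8]
width: 0.005
tcp frame [ 78.2 -79.5] tip z 49.5 F [1.6 0.1] 0.7943143707030276
```

```bash
python3 -m pendant '[[[0.3,0,-1.8,0,0],[0.3,0,-1.8,0,0],[0,0,0,0,0]]]'; python3 fp.py; python3 -m pendant '[[[0,0,8,0,0],[-30,0,4,0,0],[-55,10,-15,0,0],[-55,10,-15,0,0],[-20,5,-15,0,0],[0,0,0,0,0]]]'; python3 fp.py; python3 -c "
from h import *
snap('wrist','w3.png')
i=load('w3.png')['img'];cv2.imwrite('pics/c6.png',cv2.resize(i[20:320,180:330],(400,800),interpolation=2)[0:0] if 0 else cv2.resize(i[60:260,200:320],(360,600),interpolation=2))"
```

```text
time_s: 14.32
tool_pos: [656.0, -13.3, 60.2]
ee_rot: [[-0.01, -0.085, 0.996], [0.0, 0.996, 0.085], [-1.0, 0.001, -0.01]]
wrist_force: [-0.2, -0.3, 0.6]
width: 0.008
tcp frame [ 74.5 -79.4] tip z 49.2 F [-0.2 -0.3] 0.6424217319162701
time_s: 15.08
tool_pos: [623.2, 8.9, 224.1]
ee_rot: [[-0.013, -0.085, 0.996], [0.0, 0.996, 0.085], [-1.0, 0.001, -0.013]]
wrist_force: [0.2, 0.1, 0.1]
width: 0.004
tcp frame [ 43.8 -54.4] tip z 213.1 F [0.2 0.1] 0.10626845595574186
```

View pics/c6.png

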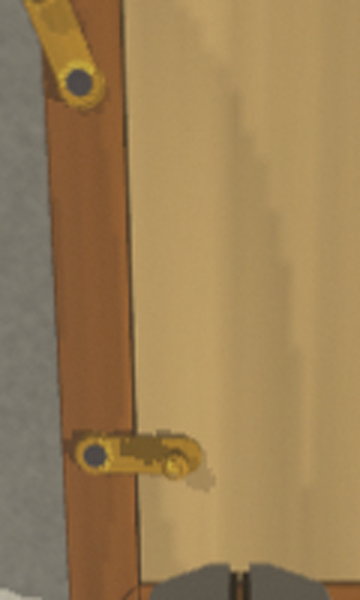

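Button A is now essentially across. In the crop its screw is at (95,455), bar end at (203,455) and knob top at (174,465), and B's screw is at (79,81).

```bash
python3 - <<'E'
from fit4 import *
C=lambda u,v:(200+u/3,60+v/3)
m=fit('w3.png',[C(79,81),C(95,455)],[(-60,-102.5),(60,-102.5)],[44,44])
ang(*m,C(174,465),58,60);ang(*m,C(203,454),43,60)
print('tcp',m[1].T@(state()['tool_pos'][:2]-m[2]))
E
```

```text
frame [574.8  59.4] 0.0882 [[0.1, 0.0], [-0.1, -0.0]]
[ 59.7 -74.7] 27.8 deg -0.6
[ 60.  -65.7] 36.8 deg -0.0
tcp [ 43.7352519  -54.74317381]
```

A reads about 0° and the frame hasn't moved since. Button B is next.

```bash
python3 -m pendant '[[[0,-32,-43,0,0],[0,-32,-43,0,0],[0,-32,-43,0,0],[50,0,0,0,0],[50,0,0,0,0],[40,0,0,0,0],[0,0,0,0,0]]]'; python3 fp.py
```

```text
time_s: 16.0
tool_pos: [493.4, -102.2, 68.0]
ee_rot: [[-0.03, -0.082, 0.996], [0.003, 0.997, 0.082], [-1.0, 0.005, -0.03]]
wrist_force: [0.2, -0.4, 0.6]
width: 0.007
tcp frame [ -95.2 -153.7] tip z 57.0 F [ 0.1 -0.5] 0.6109242231158796
```

```bash
python3 -m pendant '[[[7,4,8,0,0],[0,4,0,0,0],[0,0,0,0,0]]]'; python3 fp.py
```

```text
time_s: 16.38
tool_pos: [503.7, -93.6, 63.3]
ee_rot: [[-0.027, -0.082, 0.996], [0.002, 0.997, 0.082], [-1.0, 0.004, -0.026]]
wrist_force: [-1.0, 0.7, -0.3]
width: 0.005
tcp frame [ -84.2 -146. ] tip z 52.3 F [-1.   0.8] -0.30563975821135736
```

```bash
python3 -m pendant '[[[2,5,-1,0,0],[0.5,5,0,0,0],[0.5,5,0,0,0],[0.5,5,0,0,0],[0.5,5,0,0,0]]]'; python3 fp.py; python3 -m pendant '[[[0.5,5,0,0,0],[0.5,5,0,0,0],[0.5,5,0,0,0],[0,0,0,0,0]]]'; python3 fp.py
```

```text
time_s: 17.0
tool_pos: [501.8, -67.9, 61.8]
ee_rot: [[-0.023, -0.082, 0.996], [-0.0, 0.997, 0.083], [-1.0, 0.002, -0.023]]
wrist_force: [-0.9, -0.7, 2.7]
width: 0.005
tcp frame [ -83.9 -120.2] tip z 50.8 F [-1.  -0.6] 2.6814480498589703
time_s: 17.5
tool_pos: [501.8, -51.7, 61.1]
ee_rot: [[-0.02, -0.083, 0.996], [-0.0, 0.997, 0.083], [-1.0, 0.001, -0.02]]
wrist_force: [-0.5, -0.4, 0.8]
width: 0.004
tcp frame [ -82.5 -104. ] tip z 50.1 F [-0.6 -0.3] 0.7783249722664809
```

```bash
python3 -m pendant '[[[0,-8,-4,0,0],[0,0,-20,0,0],[0,16,0,0,0],[0,16,0,0,0],[0,0,0,0,0]]]'; python3 fp.py
```

```text
time_s: 18.12
tool_pos: [474.0, -28.6, 60.4]
ee_rot: [[-0.023, -0.082, 0.996], [0.001, 0.997, 0.082], [-1.0, 0.003, -0.023]]
wrist_force: [-0.1, 0.6, -0.4]
width: 0.004
tcp frame [-108.1  -78.6] tip z 49.4 F [-0.1  0.6] -0.43302623823346975
```

```bash
python3 -m pendant '[[[0,0,5,0,0],[0,0,4,0,0],[0.3,0,3,0,0],[0.5,0,3,0,0]]]'; python3 fp.py; python3 -m pendant '[[[0.3,0,3,0,0],[0.3,0,3,0,0],[0.3,0,3,0,0]]]'; python3 fp.py;  python3 -m pendant '[[[0.3,0,2.5,0,0],[0.3,0,2.5,0,0],[0,0,0,0,0]]]'; python3 fp.py
```

```text
time_s: 18.62
tool_pos: [488.5, -26.5, 58.6]
ee_rot: [[-0.027, -0.083, 0.996], [0.002, 0.997, 0.083], [-1.0, 0.004, -0.027]]
wrist_force: [-1.9, 0.7, -1.6]
width: 0.007
tcp frame [-93.5 -77.8] tip z 47.6 F [-1.9  0.9] -1.5713501532917018
time_s: 19.0
tool_pos: [496.9, -25.7, 56.4]
ee_rot: [[-0.031, -0.083, 0.996], [0.003, 0.997, 0.083], [-1.0, 0.005, -0.03]]
wrist_force: [-0.8, 1.2, 0.1]
width: 0.007
tcp frame [-85.  -77.7] tip z 45.4 F [-0.7  1.3] 0.12050210821325863
time_s: 19.38
tool_pos: [502.9, -25.2, 55.9]
ee_rot: [[-0.03, -0.083, 0.996], [0.003, 0.997, 0.083], [-1.0, 0.006, -0.029]]
wrist_force: [-0.6, 0.4, -0.9]
width: 0.0
tcp frame [-79.  -77.7] tip z 44.9 F [-0.6  0.4] -0.8598656414961223
```

```bash
python3 -m pendant '[[[-4,0,0,0,0],[0,0,2,0,0],[0,0,2,0,0],[0,0,0,0,0]]]'; python3 fp.py; python3 -m pendant '[[[0,0,-8,0,0],[-30,0,-4,0,0],[-55,10,30,0,0],[-55,10,40,0,0],[-20,0,45,0,0],[0,0,0,0,0]]]'; python3 fp.py; python3 -c "
from h import *
snap('wrist','w4.png')
i=load('w4.png')['img'];cv2.imwrite('pics/c7.png',cv2.resize(i[10:310,150:450],(600,600),interpolation=2))"
```

```text
time_s: 19.88
tool_pos: [507.9, -25.3, 60.5]
ee_rot: [[-0.028, -0.083, 0.996], [0.002, 0.997, 0.083], [-1.0, 0.005, -0.028]]
wrist_force: [-0.7, 0.1, 0.0]
width: 0.004
tcp frame [-74.  -78.3] tip z 49.5 F [-0.7  0.1] 0.012076512502482664
time_s: 20.62
tool_pos: [610.9, 2.7, 217.6]
ee_rot: [[-0.033, -0.082, 0.996], [0.003, 0.997, 0.082], [-0.999, 0.005, -0.033]]
wrist_force: [-0.3, -0.2, -1.0]
width: 0.005
tcp frame [ 31.  -59.4] tip z 206.6 F [-0.3 -0.1] -0.993404232291697
```

View pics/c7.png

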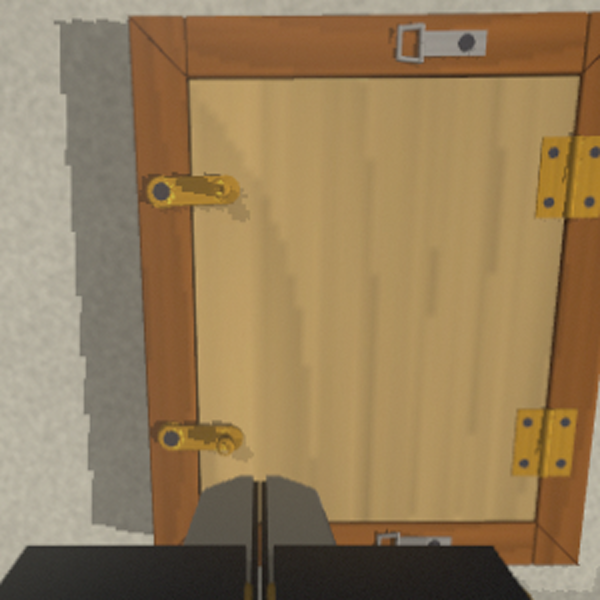

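Both buttons lie across the panel. In the crop the screws are at (161,191) and (172,438), the knob tops at (223,189) and (226,446), and the bar ends at (240,189) and (243,437).

```bash
python3 - <<'E'
from fit4 import *
C=lambda u,v:(150+u/2,10+v/2)
m=fit('w4.png',[C(161,191),C(172,438),C(129,17)],[(-60,-102.5),(60,-102.5),(-135,-115)],[44,44,38])
ang(*m,C(226,446),58,60);ang(*m,C(243,437),43,60)
ang(*m,C(223,189),58,-60);ang(*m,C(240,189),43,-60)
E
```

```text
frame [575.4  59.7] 0.0882 [[-0.3, -0.5], [-0.7, 0.1], [0.9, 0.4]]
[ 59.4 -74.4] 28.1 deg -1.2
[ 59.4 -66.4] 36.1 deg -0.9
[-60.2 -73.5] 29.0 deg -0.3
[-61.1 -66.3] 36.2 deg -1.7
```

```bash
python3 - <<'E'
from shift import *
snap('side','d9.png');sh('d0.png','d9.png',[(245,295,90,22),(300,315,62,55),(250,305,40,70),(245,150,45,12)])
from rig import close_job
print(state()['wrist_force'],close_job())
E
```

```text
d0.png d9.png (245, 295) shift px 0.07 0.17 score 0.93
d0.png d9.png (300, 315) shift px -0.08 -0.03 score 0.791
d0.png d9.png (250, 305) shift px 0.0 -0.03 score 0.921
d0.png d9.png (245, 150) shift px 0.01 0.14 score 0.925
the job is handed in; nothing more can be done
[-0.37049845 -0.40281626 -0.76556768] None
```

The back is shut flush and both turn buttons point across it. However, I nudged the frame about 4 mm and 1.4° along the way, so it did not stay exactly where it was.

- **Back panel:** I pushed it over with closed fingertips and folded it down to its stop. The fingertips ended at about 38 mm with the force rising to about 21 N. The picture after that showed it flush. Only then did I turn the buttons.
- **Buttons:** the last check put A at about −1° and B at about −1°, with a reading error of about 2°.
- **Frame:** my first sideways push on A was too low and caught the end of the bar at about 10 N. That moved the frame. I did not push it back, and it measured steady from then on.
- **Other things on the bench:** the screwdriver, tape, glue and offcut showed shifts under 0.2 px between the first and last side views. The tape's match score was low at 0.79.
- **Hand-in:** about 21 s on the robot's clock, with the gripper clear and touching nothing.

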